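# Swing the press boom over its anvil

### The arm

A 6-joint arm with a two-finger parallel gripper is mounted at the origin on the work surface. World frame = base frame: x ahead of the robot, y to its left, z up, the work surface at z = 0. Lengths are in mm, angles in rad, forces in N, time in s.
With the tool pointing down it reaches from about 275 to 1000 mm from the base axis. Payload 8.4 kg.
Tool frame: the origin (TCP) lies midway between the tips of the shut fingers; the grasp point (between the pads) lies 19 mm behind it; z points along the fingers, y is the direction in which the jaws open and shut (so a half turn about z gives the same grasp; the last joint's range is limited). The gripper opens to 85 mm and grips with 20 to 120 N. Pads are 22 mm wide; open, the fingers measure 114 mm over their backs; the gripper's body (76 mm by 85 mm) begins 54 mm behind the grasp point. The pads swing forward as they close: fully open they stand 13 mm farther back than shut.
Start: joints at [-1.326, 0.353, 1.633, -0, 1.155, -0.002], TCP at [152.687, -606.065, 231.281] pointing down, gripper open.
Joint ranges: [-2.63, 2.63], [-0.92, 2.1], [0.06, 2.66], [-1.3, 4.44], [0, 2.69], [-3.02, 3.02]. Speed limits (rad/s): [2.22, 2.22, 2.79, 3.14, 3.14, 3.14].

### API

Orientations are given as [roll, pitch, yaw] about the fixed x, y, z axes, in that order (R = Rz(yaw) Ry(pitch) Rx(roll)).
In Python, from rig import * gives the robot as it stands.
- The arm moves only by the tool play_rows, never from a script. Its argument "moves" is a list of rows, each a list of 3 entries, a list of its own where there are three numbers: the shift along the tool's x, y, z in m, then the turn, a rotation vector about the tool's x, y, z in rad, then the opening in per cent of the stroke, from 0 (shut) to 100 (fully open). In form: [[[x, y, z], [rx, ry, rz], fingers], ...]. A call has 1 to 20 rows; each row shifts and turns the commanded pose from where the row before left it, along the tool's axes as they then stand; what a row does not reach is not made up. A row lasts 1/10 s, in which the tool goes at most 50 mm and 8.59 degrees, less where a joint would pass 70% of its speed; a pose out of reach is approached as far as the arm can. A call is refused whole if a number of a shift passes 0.05 or a number of a turn 0.15, either way. A call with a gripper value outside its range is refused whole. The fingers move at their own pace and stop on an object; "squeeze" is the grip in N (left out, the last holds). Time passes only in rows, so rows that do not move let the fingers close. It gives the time, the measured TCP pose, the force and the opening at its end, in the units of the state.
- sense(): the state, without advancing time (a new reading comes with each control period).
- grab_frame(name): name is "side" or "top"; returns a dict with "pixels" (420x560x3 uint8, red, green, blue), "intrinsics" (3x3 intrinsics, pixels), "R" (3x3) and "t" (3): a world point X has camera coordinates R X + t. Camera axes: x right, y down, z forward; pixel columns grow to the right and rows downward; lengths in mm; the calibration is good to about 2 mm. A picture is of the moment at which its call begins. There is no depth.
- sign_off(): hands the job in, once; it reports no verdict.
The state is a dict: "clock": time; "qpos": joint angles; "qvel": joint speeds; "joint_efforts": joint torques, N m; "eef_pos": TCP position; "tcp_rot": TCP orientation; "contact_force": force on the tool from outside, world axes, zero at the start; "wrist_torque": the same for the moment, N m; "opening": opening from 0.0 (shut) to 1.0 (fully open).
Only numpy, scipy, OpenCV 4.12 (cv2) and the standard library are available. Lean on these libraries where they do the work, as an engineer would, in place of code of your own. Each camera call takes 0.05 s, during which the arm holds its last target. There are 200 camera calls.

### The job

Swing the heavy green press boom round its column until its ram stands over the anvil, the boom in line with the index bar below, moving it only by pushing the black faces of the two sprung buffers from inside its yoke and touching nothing else of the boom. It runs freely on its bearing, so brake it gently: never drive a buffer to the end of its travel, never let the boom run into its end stops, and leave the tray and the oil bottle where they are. Then take the gripper out and let the boom stand there by itself, at rest, for three seconds before you finish.

Things in the scene. Friction and masses are not known exactly. Their poses are not given: they have to be found in the camera images.
- yoke (a point): Middle of the yoke's opening, 325 mm from the column axis, 130 mm above the table; turns with the boom (x axis towards the column, y axis towards the left buffer). The opening is free from above: 240 mm between the two buffer faces (120 mm each way along y); the cross beam begins 55 mm towards the column, the robot's side is open.
- buffer_left (a joint): Compression (m) of the left buffer, on point yoke's +y side: an aluminium block 92 mm along the boom, 70 mm across, 95 to 159 mm above the table, with a black rubber face 88 mm wide and 58 mm high towards the opening; 0.3 kg, sliding outwards on a spring of 200 N/m with hardly any damping; travel 40 mm, 0 = free, keep under 36 mm. Push the black face only. Pushing it turns the boom clockwise.
- buffer_right (a joint): Compression (m) of the right buffer, the same on point yoke's -y side. Pushing it outwards turns the boom counter-clockwise seen from above, the way it has to go.
- anvil (a point): Centre of the top of the anvil, a steel block (60 by 60 mm, top 72 mm above the table) on the index bar: a flat steel bar 34 mm wide under the boom, from the column out to 460 mm, with a round foot (66 mm high) at its outer end. The column axis, the boom's pivot, lies 160 mm from this point along its +x axis; the bar runs along its -x axis. In place, the yoke's x axis lies along this one.
- ram (a point): Lower end of the ram under the boom, 160 mm from the column axis, 81 mm above the table. The boom: a beam 100 mm wide from the 50 mm steel column, then a cross beam 400 mm wide with a buffer at each end, forming a yoke open to the robot; an air cylinder stands over the ram, up to 340 mm high. Underside 87 mm, cross beam's top 168 mm above the table. Touch only the buffers' faces.
- tray: loose blue parts tray with pins in it, 190 by 130 mm, 28 mm high, under the yoke's starting place; origin under its centre. Leave it.
- oiler: loose white oil bottle, 44 mm in diameter, 110 mm high, on the right of the bench; origin under its centre. Leave it.
- swing: The green boom. Origin 85 mm above the table, 160 mm from the column axis; z up, -x along the boom, pivot at +160 mm on x. It starts 0.65 to 1.3 rad clockwise from above (yoke to the robot's left) of the bar; stops 0.2 rad behind the start, 0.5 rad past the bar or more. Inertia about the column 0.46 kg m2 (0.36 to 0.59). Friction 0.0015 N m dry, 0.005 N m s/rad viscous: it coasts on.

How it is judged (in metres and radians):
On the way:
1. with the gripper out of the yoke, the boom stands over the index bar, at rest and untouched, for 2.5 s (angle between the x axis of yoke and the x axis of anvil, either way round below 0.08 rad and contact force between each of the arm, the fingers and swing below 0.2 N and angular speed of swing below 0.04 rad/s and distance between the grasp point and yoke above 0.08 m), for 2.5 s.
At the end, for the whole second after the job is handed in: The boom is within 0.08 rad of the index bar's direction with the ram within 20 mm of the anvil's centre, and turns slower than 0.04 rad/s, after it has stood so, untouched and with the gripper out of the yoke, for 2.5 s (angle between the x axis of yoke and the x axis of anvil, either way round below 0.08 rad and horizontal distance between ram and anvil below 0.02 m and angular speed of swing below 0.04 rad/s).
It fails at once if the robot touches the boom elsewhere than at the buffers' black faces (over 3 N) (contact force between the arm and buffer_left_c1 above 3 N or contact force between the arm and buffer_right_c1 above 3 N or contact force between the arm and swing_c0 above 3 N or contact force between the arm and swing_c1 above 3 N or contact force between the arm and swing_c10 above 3 N or contact force between the arm and swing_c11 above 3 N or contact force between the arm and swing_c2 above 3 N or contact force between the arm and swing_c3 above 3 N or contact force between the arm and swing_c4 above 3 N or contact force between the arm and swing_c5 above 3 N or contact force between the arm and swing_c6 above 3 N or contact force between the arm and swing_c7 above 3 N or contact force between the arm and swing_c8 above 3 N or contact force between the arm and swing_c9 above 3 N).
It fails at once if the fingers touch the boom elsewhere than at the buffers' black faces (over 3 N) (contact force between the fingers and buffer_left_c1 above 3 N or contact force between the fingers and buffer_right_c1 above 3 N or contact force between the fingers and swing_c0 above 3 N or contact force between the fingers and swing_c1 above 3 N or contact force between the fingers and swing_c10 above 3 N or contact force between the fingers and swing_c11 above 3 N or contact force between the fingers and swing_c2 above 3 N or contact force between the fingers and swing_c3 above 3 N or contact force between the fingers and swing_c4 above 3 N or contact force between the fingers and swing_c5 above 3 N or contact force between the fingers and swing_c6 above 3 N or contact force between the fingers and swing_c7 above 3 N or contact force between the fingers and swing_c8 above 3 N or contact force between the fingers and swing_c9 above 3 N).
It fails at once if a buffer is driven beyond 36 mm (value of joint any of buffer_left, buffer_right above 0.036 m).
It fails at once if the boom runs into an end stop (value of joint swing above 0.97 rad or value of joint swing below -0.97 rad).
It fails at once if the tray or the oil bottle is moved (distance of any of tray, oiler from where it was at the start of the episode above 0.03 m).
It also fails if it takes over 38 s, if anything falls off the work surface, if the arm or the gripper's body presses on something with over 40 N, if the wrist force passes 120 N, or if a joint passes its speed limit or range.

## Working session

There is one attempt and no reset: what is moved stays moved. The work goes in short steps, Python scripts to look and compute and a tool call to move; the robot and the scene stay as the last step left them, time stands still between calls to the robot, and variables do not carry over. Pictures are saved under pics/ and viewed, about 8 in all and at most 12, crops included, and the job is handed in when it is done.

Besides the shell and the picture viewer there is one more tool, called in YAML: its name, and indented under it one key for each argument. play_rows: Moves the arm, as the interface text tells. Its arguments: {"type":"object","properties":{"moves":{"type":"array"},"squeeze":{"type":"number"}},"required":["moves"]}

```bash
mkdir -p pics
python3 - <<'E'
from rig import *
import cv2
s=sense();print(s)
for n in("top","side"):
    f=grab_frame(n);cv2.imwrite(f"pics/{n}0.png",f["pixels"][:,:,::-1]);print(n,f["intrinsics"],f["R"],f["t"])
E
```

```text
{'clock': 0.0, 'qpos': array([-1.32641300e+00,  3.53674632e-01,  1.63412321e+00, -2.28479615e-05,
        1.15520828e+00, -2.39843446e-03]), 'qvel': array([-0.000423  , -0.00015625,  0.00024645, -0.00095478, -0.00325282,
       -0.00077102]), 'joint_efforts': array([-2.75895827e-04, -6.05259776e+01, -3.42065549e+01,  2.05652566e-05,
        9.35460470e-03, -2.55649871e-05]), 'eef_pos': array([ 152.55707166, -605.60614882,  230.54982114]), 'tcp_rot': array([-3.14017914e+00,  1.74999067e-05,  2.46791011e-01]), 'contact_force': array([-0.44338513,  0.20944517, -0.07346827]), 'wrist_torque': array([-0.00627996,  0.00267794, -0.00964251]), 'opening': 0.9997210421185322}
top [[387.50163229   0.         284.86060576]
 [  0.         387.50163229 208.33109475]
 [  0.           0.           1.        ]] [[ 0.02118779 -0.9997097   0.0114717 ]
 [-0.99300068 -0.02237636 -0.11596957]
 [ 0.1161926  -0.00893426 -0.99318652]] [ -70.96901965  488.83604729 1006.18652317]
side [[517.49976155   0.         286.59194545]
 [  0.         517.49976155 213.88016626]
 [  0.           0.           1.        ]] [[-0.98366    -0.17996193 -0.00516865]
 [-0.12664513  0.71206829 -0.69059377]
 [ 0.12796102 -0.67865488 -0.7232244 ]] [ 440.16994325  189.30409891 1335.60913434]
```

View pics/top0.png

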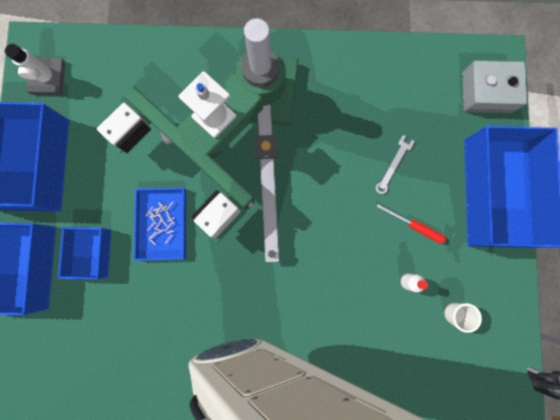

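View pics/side0.png

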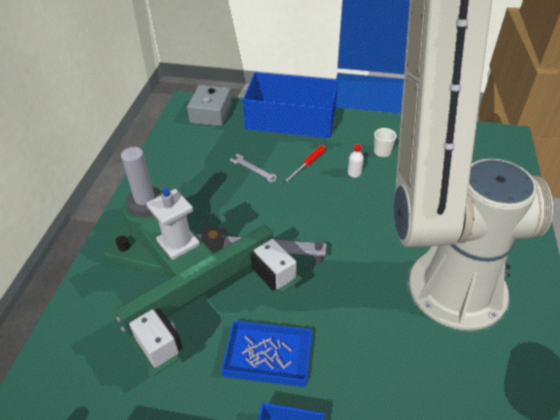

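The top view shows the column at about (262,70), the anvil at (266,147), the bar's foot at (272,254), the left buffer at (123,127), the right buffer at (217,213), the tray at (160,225) and the oiler at (415,284). I'll enlarge the boom area.

Run:
```python
import cv2
i=cv2.imread("pics/top0.png")[70:270,90:310]
cv2.imwrite("pics/crop1.png",cv2.resize(i,None,fx=3,fy=3,interpolation=cv2.INTER_CUBIC)[:600])
```

```text
(no output)
```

View pics/crop1.png

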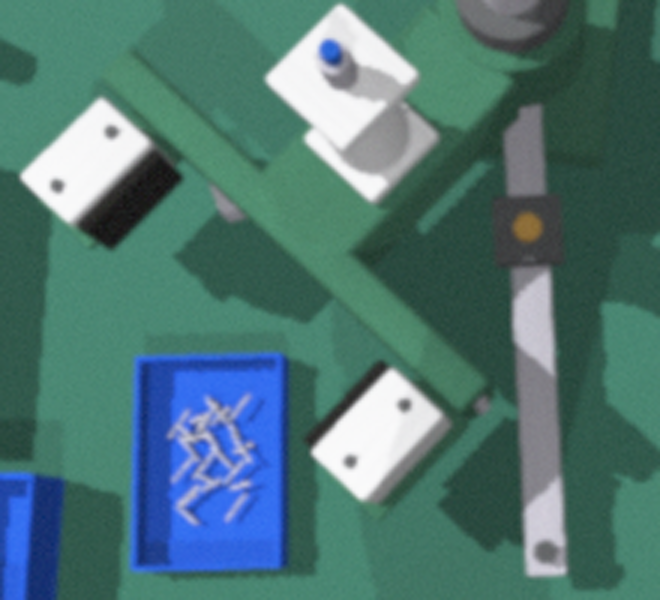

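```bash
cat > h.py <<'E'
import numpy as np
K=np.array([[387.50163229,0,284.86060576],[0,387.50163229,208.33109475],[0,0,1]])
R=np.array([[.02118779,-.9997097,.0114717],[-.99300068,-.02237636,-.11596957],[.1161926,-.00893426,-.99318652]])
t=np.array([-70.96901965,488.83604729,1006.18652317])
def pt(u,v,z):
    d=R.T@np.linalg.solve(K,[u,v,1]);c=-R.T@t
    return c+d*(z-c[2])/d[2]
def px(X):
    q=K@(R@np.asarray(X,float)+t);return q[:2]/q[2]
E
python3 - <<'E'
from h import *
c=lambda x,y,z:pt(90+x/3,70+y/3,z)
L=[c(112,131,159),c(57,186,159)];Rr=[c(404,405,159),c(350,461,159)]
A=c(528,227,72);F=c(545,551,66);E=c(522,105,10)
print(L,Rr,"anvil",A,"foot",F,"barE",E)
l=np.mean(L,0);r=np.mean(Rr,0);m=(l+r)/2;d=(l-r)[:2];print("mid",m,"sep",np.linalg.norm(d))
ya=np.arctan2(d[1],d[0]);xa=ya-np.pi/2;print("boom x dir",xa, [np.arctan2(*(q[0]-q[1])[1::-1]) for q in(L,Rr)])
b=(A-F)[:2];ba=np.arctan2(b[1],b[0]);print("bar",ba)
# column by both
u=np.array([np.cos(ba),np.sin(ba)]);print("col from anvil",A[:2]+160*u)
v=np.array([np.cos(xa),np.sin(xa)]);print("col from boom",m[:2]+325*v)
for q in[(160,225,28)]:print("tray",pt(*q))
print("oiler",pt(421,285,110))
for q in[(137,354),(286,353),(284,568),(134,570)]:print(c(*q,28))
E
```

```text
[array([694.28013603, 322.12180892, 159.        ]), array([648.11541889, 362.37132236, 159.        ])] [array([479.69888689,  81.35663229, 159.        ]), array([435.20039096, 121.26876236, 159.        ])] anvil [648.53429021  -7.2403927   72.        ] foot [369.31371734 -28.89798952  66.        ] barE [782.97158855   4.26383496  10.        ]
mid [564.32370819 221.77963148 159.        ] sep 322.0829017949575
boom x dir -0.7256786163985611 [np.float64(-0.7170530457978912), np.float64(-0.7311175497731954)]
bar 0.07740948391163431
col from anvil [808.05515129   5.13275896]
col from boom [807.43970959   6.09558046]
tray [438.45076615 269.61180026  28.        ]
oiler [ 301.87034133 -392.09544239  110.        ]
[536.16842091 340.31648646  28.        ]
[540.14205125 207.78958469  28.        ]
[349.67994501 199.8360863   28.        ]
[345.202356   330.37932207  28.        ]
```

Everything agrees. The column is at (808, 6) mm, the boom direction is −0.726 rad and the bar is at +0.077 rad, so the boom has to turn +0.80 rad counter-clockwise. 

I'll use elastic bounces with the shut fingers:
- **Push:** move at a constant speed u, and the boom leaves at 2u.
- **Brake:** catch the boom on the left buffer while backing away at half its speed, which stops it.

First I'll move to above the yoke's right half.

play_rows:
  moves:
    - [[0.015,-0.018,0],[0,0,0],0]
    - [[0.029,-0.035,0],[0,0,0],0]
    - [[0.029,-0.035,0],[0,0,0],0]
    - [[0.029,-0.035,0],[0,0,0],0]
    - [[0.029,-0.035,0],[0,0,0],0]
    - [[0.029,-0.035,0],[0,0,0],0]
    - [[0.029,-0.035,0],[0,0,0],0]
    - [[0.029,-0.035,0],[0,0,0],0]
    - [[0.029,-0.035,0],[0,0,0],0]
    - [[0.029,-0.035,0],[0,0,0],0]
    - [[0.029,-0.035,0],[0,0,0],0]
    - [[0.029,-0.035,0],[0,0,0],0]
    - [[0.029,-0.035,0],[0,0,0],0]
    - [[0.029,-0.035,0],[0,0,0],0]
    - [[0.029,-0.035,0],[0,0,0],0]
    - [[0.029,-0.035,0],[0,0,0],0]
    - [[0.029,-0.035,0],[0,0,0],0]
    - [[0.029,-0.035,0],[0,0,0],0]
    - [[0.029,-0.035,0],[0,0,0],0]
    - [[0.015,-0.018,0],[0,0,0],0]
  squeeze: 20

```text
clock: 2.1
eef_pos: [526.3, 177.8, 231.0]
tcp_rot: [-3.141, -0.0, 0.248]
contact_force: [0.4, 0.0, -0.3]
opening: 0.004
```

play_rows:
  moves:
    - [[0,0,0],[0,0,-0.12],0]
    - [[0,0,0],[0,0,-0.12],0]
    - [[0,0,0],[0,0,-0.12],0]
    - [[0,0,0],[0,0,-0.12],0]
    - [[0,0,0],[0,0,-0.118],0]
    - [[0,0,0],[0,0,0],0]

```text
clock: 2.7
eef_pos: [525.0, 174.5, 231.0]
tcp_rot: [-3.141, 0.001, 0.847]
contact_force: [-0.5, 1.0, 0.0]
opening: 0.001
```

Run:
```python
from rig import *
import cv2,numpy as np
a=grab_frame("top")["pixels"];b=grab_frame("side")["pixels"]
cv2.imwrite("pics/b.png",np.hstack([a[:300,80:480],b[60:360,60:460]])[:,:,::-1])
```

```text
(no output)
```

View pics/b.png

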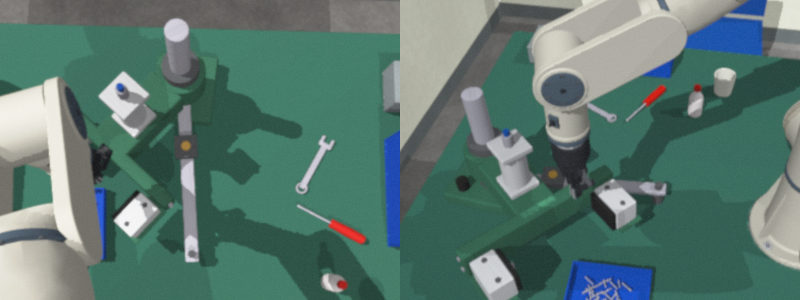

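Knob on the cylinder visible in both views (top crop (120,89), side crop (507,132)), and the gripper hangs between the buffers. I'll build a tracker that follows the blue knob.

```bash
cat > trk.py <<'E'
import numpy as np,cv2
from rig import *
C=np.array([807.7,5.6]);A0=-0.726;BAR=0.0774
def mask(p):
    h=cv2.cvtColor(p,cv2.COLOR_RGB2HSV);return cv2.inRange(h,(100,100,50),(130,255,255))
def blobs(p):
    n,l,s,c=cv2.connectedComponentsWithStats(mask(p));return [(c[i],s[i,4]) for i in range(1,n) if 6<=s[i,4]<=200]
def proj(f,X):
    q=f["intrinsics"]@(f["R"]@X+f["t"]);return q[:2]/q[2]
REF=None
def ang(name,ref):   # ref: knob at A0
    f=grab_frame(name);ck=sense()["clock"]
    g=np.arange(-0.95,0.6,0.002);d=ref[:2]-C
    P=[]
    for a in g:
        k=a-A0;r=np.array([[np.cos(k),-np.sin(k)],[np.sin(k),np.cos(k)]])@d+C
        P.append(proj(f,np.array([*r,ref[2]])))
    P=np.array(P);best=(9,None)
    for c,ar in blobs(f["pixels"]):
        e=np.linalg.norm(P-c,axis=1);i=e.argmin()
        if e[i]<best[0]:best=(e[i],g[i])
    return ck-0.05,best[1],best[0]
E
python3 - <<'E'
from trk import *
F={n:grab_frame(n) for n in("top","side")};pts=[];Ps=[]
for n,g in(("top",(200,88)),("side",(167,192))):
    b=min(blobs(F[n]["pixels"]),key=lambda b:np.linalg.norm(b[0]-g));print(n,b)
    pts.append(b[0]);Ps.append(F[n]["intrinsics"]@np.c_[F[n]["R"],F[n]["t"]])
X=cv2.triangulatePoints(Ps[0],Ps[1],pts[0].reshape(2,1),pts[1].reshape(2,1)).ravel();X=X[:3]/X[3]
print(X,np.linalg.norm(X[:2]-C),np.arctan2(*(C-X[:2])[::-1]))
open("trk.py","a").write(f"REF=np.array({X.round(1).tolist()})\nif __name__=='__main__':\n    for n in ('top','side'): print(n,ang(n,REF))\n    s=sense();print(s['eef_pos'].round(1),s['tcp_rot'].round(3),s['contact_force'].round(1))\n")
E
python3 trk.py
```

```text
top (array([199.86046512,  86.95348837]), np.int32(43))
side (array([165.51020408, 191.79591837]), np.int32(49))
[688.4503973  112.97278123 332.84820766] 160.46613939962174 -0.7330380852240681
top (2.9000000000000004, np.float64(-0.7279999999999998), np.float64(0.15387492130429578))
side (2.95, np.float64(-0.7239999999999998), np.float64(0.08481274270499108))
[525.2 174.6 231.2] [-3.142  0.     0.843] [1.5 0.7 0.3]
```

play_rows:
  moves:
    - [[0,0,0.03],[0,0,0],0]
    - [[0,0,0.04],[0,0,0],0]
    - [[0,0,0.035],[0,0,0],0]
    - [[0,0,0.018],[0,0,0],0]
    - [[-0.012,0,0],[0,0,0],0]
    - [[-0.013,0,0],[0,0,0],0]
    - [[0,0,0],[0,0,0],0]

```text
clock: 3.7
eef_pos: [507.6, 154.7, 109.3]
tcp_rot: [3.141, 0.0, 0.844]
contact_force: [-0.5, 0.5, -0.5]
opening: -0.001
```

```bash
python3 trk.py
python3 - <<'E'
from rig import *
import cv2,numpy as np
b=grab_frame("side")["pixels"][120:400,80:360]
cv2.imwrite("pics/c.png",cv2.resize(b,None,fx=2,fy=2)[:,:,::-1])
E
```

```text
top (3.7, np.float64(-0.7259999999999998), np.float64(0.09830237021474882))
side (3.75, np.float64(-0.7239999999999998), np.float64(0.14603090819009557))
[509.3 155.7 109.8] [ 3.14e+00 -2.00e-03  8.44e-01] [ 0.6 -0.7  0.8]
```

View pics/c.png

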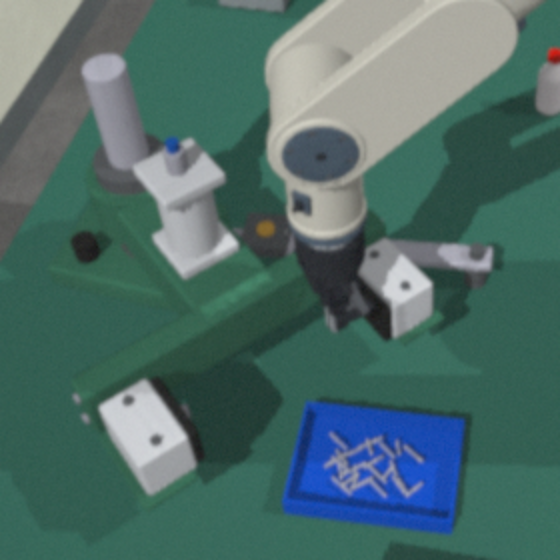

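The shut fingers (crop (340,310)) stand inside the yoke, about 20 mm from the right buffer's black face, clear of the cross beam. Now I'll push at 30 mm/s.

play_rows:
  moves:
    - [[-0.003,0,0],[0,0,-0.009],0]
    - [[-0.003,0,0],[0,0,-0.009],0]
    - [[-0.003,0,0],[0,0,-0.009],0]
    - [[-0.003,0,0],[0,0,-0.009],0]
    - [[-0.003,0,0],[0,0,-0.009],0]
    - [[-0.003,0,0],[0,0,-0.009],0]
    - [[-0.003,0,0],[0,0,-0.009],0]
    - [[-0.003,0,0],[0,0,-0.009],0]
    - [[-0.003,0,0],[0,0,-0.009],0]
    - [[-0.003,0,0],[0,0,-0.009],0]
    - [[-0.003,0,0],[0,0,-0.009],0]
    - [[-0.003,0,0],[0,0,-0.009],0]
    - [[-0.003,0,0],[0,0,-0.009],0]
    - [[-0.003,0,0],[0,0,-0.009],0]
    - [[-0.003,0,0],[0,0,-0.009],0]
    - [[-0.003,0,0],[0,0,-0.009],0]

```text
clock: 5.45
eef_pos: [479.1, 117.8, 108.3]
tcp_rot: [-3.141, 0.0, 0.99]
contact_force: [-0.5, 0.5, 0.1]
opening: 0.003
```

```bash
python3 trk.py; python3 trk.py
```

```text
top (5.45, np.float64(-0.6099999999999997), np.float64(0.16098517341706636))
side (5.5, np.float64(-0.5979999999999996), np.float64(0.12755120834082734))
[479.  117.7 108.2] [-3.141  0.     0.989] [-0.4  0.3 -0.4]
top (5.55, np.float64(-0.5919999999999996), np.float64(0.3737876108500058))
side (5.6000000000000005, np.float64(-0.5819999999999996), np.float64(0.09283706862727423))
[479.4 117.9 108.3] [ 3.142 -0.     0.989] [-0.4 -0.1  0.2]
```

play_rows:
  moves:
    - [[0,0,0],[0,0,0],0]
    - [[0,0,0],[0,0,0],0]
    - [[0,0,0],[0,0,-0.045],0]
    - [[0,0,0],[0,0,-0.045],0]
    - [[0,0,0],[0,0,-0.045],0]
    - [[0,0,0],[0,0,-0.045],0]
    - [[0,0,0],[0,0,-0.045],0]
    - [[0,0,0],[0,0,-0.045],0]
    - [[0,0,0],[0,0,-0.045],0]
    - [[0,0,0],[0,0,-0.045],0]
    - [[0,0,0],[0,0,-0.045],0]
    - [[0,0,0],[0,0,-0.045],0]
    - [[0,0,0],[0,0,-0.045],0]
    - [[0,0,0],[0,0,-0.045],0]
    - [[0,0,0],[0,0,-0.041],0]
    - [[0,0,0],[0,0,0],0]

```text
clock: 7.25
eef_pos: [479.4, 118.1, 108.3]
tcp_rot: [3.142, -0.0, 1.57]
contact_force: [-0.2, 0.2, 0.5]
opening: -0.001
```

```bash
python3 trk.py
```

```text
top (7.25, np.float64(-0.3179999999999994), np.float64(0.420392927889619))
side (7.3, np.float64(-0.3119999999999994), np.float64(0.07101074777807548))
[479.3 118.  108.3] [-3.142 -0.     1.569] [ 0.  -1.  -0.1]
```

play_rows:
  moves:
    - [[0,0,0],[0,0,0],0]
    - [[0,0,0],[0,0,0],0]
    - [[0,0,0],[0,0,0],0]
    - [[0,0,0],[0,0,0],0]
    - [[0,0,0],[0,0,0],0]
    - [[0,0,0],[0,0,0],0]
    - [[0,0,0],[0,0,0],0]
    - [[0,0,0],[0,0,0],0]
    - [[0,0,0],[0,0,0],0]
    - [[0,0,0],[0,0,0],0]
    - [[0,0,0],[0,0,0],0]

```text
clock: 8.45
eef_pos: [479.3, 118.0, 108.3]
tcp_rot: [3.142, -0.0, 1.57]
contact_force: [-0.1, 0.7, -0.3]
opening: 0.004
```

```bash
python3 trk.py
```

```text
top (8.45, np.float64(-0.13399999999999923), np.float64(0.5854535762315862))
side (8.5, np.float64(-0.12399999999999922), np.float64(0.09029084507085611))
[479.3 118.  108.3] [-3.142  0.     1.57 ] [ 0.9  0.  -0.1]
```

play_rows:
  moves:
    - [[0,0,0],[0,0,0],0]
    - [[0,0,0],[0,0,0],0]
    - [[0,0,0],[0,0,0],0]
    - [[-0.0025,-0.0008,0],[0,0,-0.0075],0]
    - [[-0.0025,-0.0008,0],[0,0,-0.0075],0]
    - [[-0.0025,-0.0008,0],[0,0,-0.0075],0]
    - [[-0.0025,-0.0008,0],[0,0,-0.0075],0]
    - [[-0.0025,-0.0008,0],[0,0,-0.0075],0]
    - [[-0.0025,-0.0008,0],[0,0,-0.0075],0]
    - [[-0.0025,-0.0008,0],[0,0,-0.0075],0]
    - [[-0.0025,-0.0008,0],[0,0,-0.0075],0]
    - [[-0.0025,-0.0008,0],[0,0,-0.0075],0]
    - [[-0.0025,-0.0008,0],[0,0,-0.0075],0]
    - [[-0.0025,-0.0008,0],[0,0,-0.0075],0]
    - [[-0.0025,-0.0008,0],[0,0,-0.0075],0]
    - [[-0.0025,-0.0008,0],[0,0,-0.0075],0]
    - [[-0.0025,-0.0008,0],[0,0,-0.0075],0]
    - [[-0.0025,-0.0008,0],[0,0,-0.0075],0]
    - [[-0.0025,-0.0008,0],[0,0,-0.0075],0]

```text
clock: 10.45
eef_pos: [468.7, 77.2, 108.3]
tcp_rot: [-3.142, -0.0, 1.69]
contact_force: [-0.5, 0.3, 0.4]
opening: 0.0
```

```bash
for i in 1 2 3 4; do python3 trk.py; done
```

```text
top (10.45, np.float64(0.09400000000000097), np.float64(0.6276007203189531))
side (10.5, np.float64(0.09400000000000097), np.float64(0.1800343508784162))
[468.6  77.1 108.3] [-3.141  0.     1.69 ] [ 0.3 -0.5  0.5]
top (10.549999999999999, np.float64(0.09600000000000097), np.float64(0.602212419925287))
side (10.6, np.float64(0.09600000000000097), np.float64(0.2288234344021627))
[468.8  77.3 108.3] [ 3.141 -0.     1.69 ] [ 0.  -0.6  0.3]
top (10.649999999999999, np.float64(0.09800000000000098), np.float64(0.5870069225088302))
side (10.7, np.float64(0.09800000000000098), np.float64(0.25145007766382504))
[468.8  77.4 108.3] [ 3.142 -0.     1.69 ] [ 1.2  0.1 -0. ]
top (10.75, np.float64(0.10000000000000098), np.float64(0.8026710091936312))
side (10.799999999999999, np.float64(0.10000000000000098), np.float64(0.23348782190897605))
[468.8  77.4 108.3] [ 3.142 -0.     1.69 ] [-0.3  1.2 -0. ]
```

It's nearly stopped, at 0.10 rad and drifting +0.02 rad/s, because the bounce loses about 23%. The finger stands about 4 mm from the left face, so holding still should send the boom slowly back towards 0.08 rad.

play_rows:
  moves:
    - [[0,0,0],[0,0,0],0]
    - [[0,0,0],[0,0,0],0]
    - [[0,0,0],[0,0,0],0]
    - [[0,0,0],[0,0,0],0]
    - [[0,0,0],[0,0,0],0]
    - [[0,0,0],[0,0,0],0]
    - [[0,0,0],[0,0,0],0]
    - [[0,0,0],[0,0,0],0]
    - [[0,0,0],[0,0,0],0]
    - [[0,0,0],[0,0,0],0]
    - [[0,0,0],[0,0,0],0]
    - [[0,0,0],[0,0,0],0]

```text
clock: 12.05
eef_pos: [468.7, 77.4, 108.3]
tcp_rot: [-3.142, -0.0, 1.69]
contact_force: [-0.3, 0.3, -0.7]
opening: 0.003
```

```bash
for i in 1 2 3 4 5; do python3 trk.py|grep side; done
```

```text
side (12.1, np.float64(0.10000000000000098), np.float64(0.23348782190897605))
side (12.2, np.float64(0.10400000000000098), np.float64(0.2112749338696774))
side (12.299999999999999, np.float64(0.10000000000000098), np.float64(0.23348782190897605))
side (12.399999999999999, np.float64(0.10000000000000098), np.float64(0.2800023515266615))
side (12.5, np.float64(0.10000000000000098), np.float64(0.2800023515266615))
```

play_rows:
  moves:
    - [[0,0,0],[0,0,0],0]
    - [[0,0,0],[0,0,0],0]
    - [[-0.01,0,0],[0,0,0],0]
    - [[-0.015,0,0],[0,0,0],0]
    - [[-0.02,0,0],[0,0,0],0]
    - [[-0.02,0,0],[0,0,0],0]
    - [[-0.015,0,0],[0,0,0],0]
    - [[-0.01,0,0],[0,0,0],0]
    - [[0,0,0],[0,0,0],0]

```text
clock: 13.45
eef_pos: [479.6, -13.2, 108.3]
tcp_rot: [3.141, 0.0, 1.688]
contact_force: [0.4, 0.2, -0.1]
opening: -0.002
```

```bash
for i in 1 2 3 4; do python3 trk.py|grep -v "\["; done
```

```text
top (13.45, np.float64(0.08800000000000097), np.float64(0.7826803510805252))
side (13.5, np.float64(0.08800000000000097), np.float64(0.17286180023695172))
top (13.549999999999999, np.float64(0.08800000000000097), np.float64(0.5285165558143937))
side (13.6, np.float64(0.08600000000000096), np.float64(0.14369301626437958))
top (13.649999999999999, np.float64(0.08800000000000097), np.float64(0.5285165558143937))
side (13.7, np.float64(0.08200000000000096), np.float64(0.18854859880853606))
top (13.75, np.float64(0.08800000000000097), np.float64(0.5285165558143937))
side (13.799999999999999, np.float64(0.08200000000000096), np.float64(0.16016016733714347))
```

The boom is at about 0.085 rad and creeping at −0.01 rad/s, slowing towards the bar. I'll lift straight out and let it settle.

play_rows:
  moves:
    - [[0,0,-0.015],[0,0,0],0]
    - [[0,0,-0.03],[0,0,0],0]
    - [[0,0,-0.035],[0,0,0],0]
    - [[0,0,-0.035],[0,0,0],0]
    - [[0,0,-0.025],[0,0,0],0]
    - [[0,0,-0.015],[0,0,0],0]
    - [[0,0,0],[0,0,0],0]
    - [[0,0,0],[0,0,0],0]
    - [[0,0,0],[0,0,0],0]
    - [[0,0,0],[0,0,0],0]
    - [[0,0,0],[0,0,0],0]
    - [[0,0,0],[0,0,0],0]
    - [[0,0,0],[0,0,0],0]
    - [[0,0,0],[0,0,0],0]
    - [[0,0,0],[0,0,0],0]
    - [[0,0,0],[0,0,0],0]
    - [[0,0,0],[0,0,0],0]
    - [[0,0,0],[0,0,0],0]
    - [[0,0,0],[0,0,0],0]
    - [[0,0,0],[0,0,0],0]

```text
clock: 15.85
eef_pos: [479.4, -12.0, 263.3]
tcp_rot: [3.142, 0.0, 1.69]
contact_force: [0.2, 0.5, 0.3]
opening: -0.001
```

```bash
python3 trk.py;python3 trk.py
```

```text
top (15.85, np.float64(0.07600000000000096), np.float64(0.5148465445306611))
side (15.899999999999999, np.float64(0.07600000000000096), np.float64(0.033695512089597986))
[479.4 -12.  263.3] [-3.142  0.     1.69 ] [ 0.5  0.  -0.9]
top (15.95, np.float64(0.07600000000000096), np.float64(0.5148465445306611))
side (16.0, np.float64(0.07600000000000096), np.float64(0.12433268581157764))
[479.4 -12.  263.3] [3.142 0.    1.69 ] [-0.1  0.6  0.7]
```

play_rows:
  moves:
    - [[0,0,0],[0,0,0],0]
    - [[0,0,0],[0,0,0],0]
    - [[0,0,0],[0,0,0],0]
    - [[0,0,0],[0,0,0],0]
    - [[0,0,0],[0,0,0],0]
    - [[0,0,0],[0,0,0],0]
    - [[0,0,0],[0,0,0],0]
    - [[0,0,0],[0,0,0],0]
    - [[0,0,0],[0,0,0],0]
    - [[0,0,0],[0,0,0],0]
    - [[0,0,0],[0,0,0],0]
    - [[0,0,0],[0,0,0],0]
    - [[0,0,0],[0,0,0],0]
    - [[0,0,0],[0,0,0],0]
    - [[0,0,0],[0,0,0],0]
    - [[0,0,0],[0,0,0],0]
    - [[0,0,0],[0,0,0],0]
    - [[0,0,0],[0,0,0],0]
    - [[0,0,0],[0,0,0],0]
    - [[0,0,0],[0,0,0],0]

```text
clock: 18.05
eef_pos: [479.4, -12.0, 263.3]
tcp_rot: [-3.142, 0.0, 1.69]
contact_force: [0.6, -0.0, -0.6]
opening: 0.0
```

```bash
python3 trk.py
python3 - <<'E'
from rig import *
import cv2,numpy as np
a=grab_frame("top")["pixels"];b=grab_frame("side")["pixels"]
cv2.imwrite("pics/d.png",np.hstack([a[:300,80:480],b[60:360,60:460]])[:,:,::-1])
E
```

```text
top (18.05, np.float64(0.07600000000000096), np.float64(0.575706095141637))
side (18.099999999999998, np.float64(0.07800000000000096), np.float64(0.20416631573142685))
[479.4 -12.  263.3] [3.142 0.    1.69 ] [-0.1  0.2  0.4]
```

View pics/d.png

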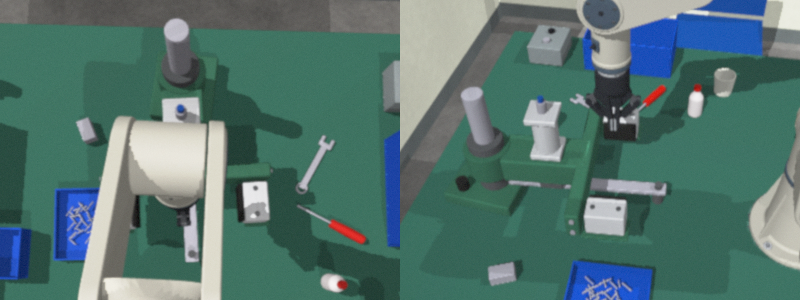

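In both views the boom lies along the index bar (top crop: knob (181,110), bar foot (192,253)), with the gripper well above it. The tray and oiler look unmoved. I'll hold another second, then hand in.

play_rows:
  moves:
    - [[0,0,0],[0,0,0],0]
    - [[0,0,0],[0,0,0],0]
    - [[0,0,0],[0,0,0],0]
    - [[0,0,0],[0,0,0],0]
    - [[0,0,0],[0,0,0],0]
    - [[0,0,0],[0,0,0],0]
    - [[0,0,0],[0,0,0],0]
    - [[0,0,0],[0,0,0],0]
    - [[0,0,0],[0,0,0],0]
    - [[0,0,0],[0,0,0],0]

```text
clock: 19.25
eef_pos: [479.5, -12.0, 263.3]
tcp_rot: [3.142, -0.0, 1.69]
contact_force: [0.3, -0.5, 0.4]
opening: 0.0
```

```bash
python3 trk.py; python3 -c "
from rig import *
print(sign_off())"
```

```text
top (19.25, np.float64(0.07600000000000096), np.float64(0.575706095141637))
side (19.3, np.float64(0.07600000000000096), np.float64(0.12433268581157764))
[479.4 -12.  263.3] [-3.142 -0.     1.69 ] [ 0.8 -0.5 -0.3]
the job is handed in; nothing more can be done
None
```

The boom now stands in line with the index bar with its ram over the anvil, and I handed the job in at about 19.4 s; no verdict is reported.

**How it went:** I pushed the right buffer with the shut fingers at 30 mm/s and let the boom coast at about 0.16 rad/s. I then caught it on the left buffer while backing away at half its speed. The bounces lost about 23% of the speed, so the boom was still drifting at +0.02 rad/s at 0.10 rad. I held the finger still at the left face, and the slight rebound carried the boom back onto the bar, where it stopped. Then I lifted the gripper straight out.

**Last checks:**
- **Position:** both cameras put the boom at 0.076 rad, against 0.077 rad for the bar.
- **At rest:** the reading stayed within 0.002 rad from 15.9 s to 19.3 s, with the gripper about 155 mm above its working height.
- **Tray and bottle:** both looked unmoved in the last picture; I did not measure them again.
- **Forces:** the force readings never rose above sensor noise. I did not measure buffer compression, only estimated it at about 4 to 5 mm.

No final check failed. The two cameras differed by up to 0.006 rad while the boom was still creeping, and agreed within 0.002 rad once it was at rest.

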